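Rehang a grinding wheel on the hook that fits and fold the empty hook away

TASK

The small grinding wheel was hung on the rack's thin hook, where it flops about; it belongs on the stout hook, which fits its bore and is folded up flat at the moment. Swing the stout hook fully out, hang the wheel on it and slide it right back until it bears on the collar, feeling for the contact and pushing only gently, since a wheel that is knocked or pressed hard cracks. Then fold the empty thin hook up until it clicks flat into its catch, without forcing it, let go of everything, and leave the tools and spares round about where they are.

Things in the scene. Friction and masses are not known exactly. Their poses are not given: they have to be found in the camera images.
- wheel: grinding wheel, grey-brown, pale paper discs on its faces: 64 mm diameter, 20 mm thick, bore 20 mm, 0.09 to 0.18 kg; it may not be pressed on a hook or the rack with over 12 N. Origin at its very centre, x along its axis. It hangs at first square on the thin hook by the top of its bore, its centre 36 to 50 mm from the hinge and 5 mm below the arm's axis. Grip it across its diameter.
- hook_thin (a joint): thin hook about its level hinge pin, rad: 0 = folded flat (arm straight up, in its ball catch), 1.57 = fully out (arm level, square to the board, resting on a ledge), as at the start. It turns easily; below about 0.35 rad the catch resists with up to about 9 N at the arm's end; inside about 0.1 rad the catch draws it home onto the rubber stop by itself.
- hook_stout (a joint): stout hook about its level hinge pin, rad: 0 = folded flat (arm straight up, in its ball catch), as at the start; 1.50 = fully out, resting on its ledge, the arm then rising 4 degrees towards its end. Pulling it out of the catch takes about 6 N at its end; then it turns easily and drops by itself. When out only its weight holds it down.
- thin_tip (a point): point on the thin arm's axis at its end, 76 mm from the hinge; z points along the arm, away from the hinge. The arm is a steel bar of 10 mm diameter, its last 5 mm bent up (when out) into a lip rising 9.5 mm above the arm's axis: the wheel passes it when lifted about 7 mm. A fixed flange of 24 mm diameter sits 17 to 21 mm from the hinge.
- stout_tip (a point): point on the stout peg's axis at its end, 76 mm from the hinge; z points along it, away from the hinge. Round peg, 17 mm diameter, bevelled end; the wheel's bore has 1.5 mm to spare all round. On it sits a dark set collar, 29 mm diameter, 6 mm long; its front face is 21 to 31 mm from the hinge, different each time and not given: feel for it. In the rules: set_collar_c0 (its centre).
- thin_hinge (a point): centre of the thin hook's hinge pin, 145 mm above the plate and 27 mm in front of the board; the pin lies level, along the board.
- stout_hinge (a point): centre of the stout hook's hinge pin, 145 mm above the plate and 27 mm in front of the board; the pin lies level, along the board. The two hinges are 150 mm apart along the board; which hook is on which side differs.
- rack: fixed wheel rack: upright punched grey steel board 260 mm wide, 209 mm high, and as its foot, on the robot's side, a shallow tray (90 mm deep, rims 12 mm in front, 22 mm at the ends). Origin on the plate under the middle of the board's front face; z up, x through the board away from the robot, y along the board.
- bracket_thin: fixed steel bracket of the thin hook, back plate 56 x 90 mm: two hinge cheeks reaching 39 mm out from the board, 25 mm wide over all; ball catch 41 mm above the hinge (two sprung balls in barrels either side of the folded arm, 38 mm out); black rubber stop behind the folded arm, 53 mm above the hinge (rubber_stop_thin_c0 in the rules). Origin on the board's face, level with the hinge.
- bracket_stout: the same bracket for the stout hook; in the rules it counts with its hook and collar. Origin on the board's face, level with the hinge. Axes of both brackets as the rack's.
- flange: bystander: spare steel wheel flange, 62 mm diameter, 22 mm high, lying in the rack's tray. Origin under its centre.
- nut: bystander: knurled steel nut, 36 mm diameter, 16 mm high, lying in the rack's tray. Origin under its centre.
- marker: bystander: black and red marker pen, 126 mm long, lying on the plate near its front edge. Origin under its centre.
- hex_key_2: bystander: small T-handled hex key with a blue handle, 87 x 84 mm, lying near the front edge. Origin under its centre.
- screwdriver: bystander: screwdriver with a yellow handle, 195 mm long, lying near the front edge. Origin under its centre.
- spanner_17: bystander: open-ended spanner, 134 mm long, lying near the front edge on the left. Origin under its centre.
There are look-alikes about, which are no part of the job. Leave any orange or yellow look-alike of the wheel alone.

How it is judged:
On the way, in this order (a step that is already met when the one before it is completed fails the run):
1. the stout hook is swung fully out, onto its ledge (value of joint hook_stout above 1.44 rad), for 0.2 s.
2. the wheel is on the stout hook and is pushed home against the collar (distance between wheel and set_collar_c0 below 0.015 m and angle between the x axis of wheel and the z axis of stout_tip, either way round below 0.15 rad and value of joint hook_stout above 1.44 rad and contact force between wheel and set_collar_c0 above 1 N), for 0.05 s.
At the end, for the whole second after the job is handed in: the wheel is on the stout hook, still and square to it (within 0.15 rad), back against the collar (less than 2 mm gap: centres under 15 mm apart); the stout hook is fully out (over 1.44 rad); the thin hook is folded flat in its catch (under 0.06 rad) (distance between wheel and set_collar_c0 below 0.015 m and angle between the x axis of wheel and the z axis of stout_tip, either way round below 0.15 rad and value of joint hook_stout above 1.44 rad and value of joint hook_thin below 0.06 rad and linear speed of wheel below 0.02 m/s); the robot touches nothing.
It fails at once if the wheel is pressed or knocked against the rack or a hook with over 12 N (contact force between wheel and bracket_stout above 12 N or contact force between wheel and bracket_thin above 12 N or contact force between wheel and rack above 12 N).
It fails at once if the thin hook is forced against its rubber stop with over 30 N (contact force between bracket_thin and rubber_stop_thin_c0 above 30 N).
It fails at once if a spare in the tray or a tool on the plate is moved by over 3 cm (distance of any of flange, nut, marker, hex_key_2, screwdriver, spanner_17 from where it was at the start of the episode above 0.03 m).
It also fails if it takes over 72 s, if anything falls off the work surface, if the arm or the gripper's body presses on something with over 40 N, if the wrist force passes 120 N, or if a joint passes its speed limit or range.

ROBOT

A 6-joint arm with a two-finger parallel gripper is mounted at the origin on a cart in front of the work surface, level with it; the furniture and walls round the work are solid. World frame = base frame: x ahead of the robot, y to its left, z up, the work surface at z = 0. Lengths are in m, angles in rad, forces in N, time in s.
With the tool pointing down it reaches from about 0.25 to 0.775 m from the base axis. Payload 4 kg.
Tool frame: the origin (TCP) lies between the finger pads; the fingertips stand 25 mm ahead of it and the grasp point (between the pads) lies 6 mm ahead of it (robot.tip_reach is the z of the fingertips in the tool frame, in m); z points along the fingers, y is the line along which they close (so a half turn about z gives the same grasp; the last joint's range is limited). The gripper opens to 94 mm and grips with 3 to 60 N. Pads are 16 mm wide; open, the fingers measure 119 mm over their backs; the gripper's body (75 mm by 177 mm) begins 78 mm behind the grasp point.
Start: joints at [1.136, 0.087, 1.371, -0, 1.684, -0.103], TCP at [0.179, 0.52, 0.231] pointing down, gripper open.
Joint ranges: [-3.1, 3.1], [-0.76, 2.03], [0.27, 2.55], [-1.08, 4.22], [0.17, 2.65], [-2.57, 2.57]. Speed limits (rad/s): [2.79, 2.79, 3.14, 3.14, 3.14, 3.14].

INTERFACE

Orientations are given as [roll, pitch, yaw] about the fixed x, y, z axes, in that order (R = Rz(yaw) Ry(pitch) Rx(roll)).
In Python, from bench import robot gives the robot as it stands. The module is installed in compiled form; this text tells all that it offers.
- The arm moves only by the shell command python3 -m handwheel 'ROWS'. ROWS is JSON, a list of rows, each a list of 3 entries, a list of its own where there are three numbers: the turn, a rotation vector about the world's x, y, z in units of 90 degrees (1.0 is 90 degrees), then the shift along the world's x, y, z in units of 0.05 m (1.0 is 0.05 m), then the closure, from 0 (fully open) to 1 (shut). A call has 1 to 5 rows; each row shifts and turns the commanded pose from where the row before left it; what a row does not reach is not made up. A row lasts 1/10 s, in which the tool goes at most 50 mm and 8.59 degrees, less where a joint would pass 70% of its speed; a pose out of reach is approached as far as the arm can. A call with a number of a shift or a turn outside -1 to 1 is refused whole. A call with a gripper value outside its range is refused whole. The fingers move at their own pace and stop on an object; the grip force is fixed at half the most. Time passes only in rows, so rows that do not move let the fingers close. It gives the time, the measured TCP pose, the force, the opening and the grip force at its end, in the units of the state.
- robot.get_obs(): the state, without advancing time (a new reading comes with each control period).
- robot.snapshot(name): name is "side" or "top"; returns (picture, depth): 400x640x3 uint8, red, green, blue; 400x640 float32, m along the optical axis (not along the pixel's ray), 0 where there is no reading.
- robot.calibration(name): a dict with "mtx" (3x3 intrinsics, pixels), "D" ([k1, k2, p1, p2, k3] as OpenCV has them; the pictures are not rectified), "extrinsics" (4x4, takes a point from camera to world coordinates). Camera axes: x right, y down, z forward; pixel columns grow to the right and rows downward; lengths in m; the calibration is good to about 2 mm. A picture is of the moment at which its call begins. calibration takes no time and is no camera call.
- robot.close_job(): hands the job in; it is judged then, once.
Trained networks look in the newest picture that a camera, given by its name, has taken for a name from the list of things; names that differ only in an ending like _2 or _b are one class to them, and where a whole thing is asked for, a point or a joint stands for the part that bears it (a point fixed in the world has none). Each returns a list of dicts, best first, with "p" (0 to 1); they miss things now and then, are a little off and sometimes report something else, mostly with a low value. They report only what shows in the picture. A call takes as long as a camera call. They do not tell look-alikes from the thing itself.
- robot.boxes_of(query, camera): "bbox" ([left, top, right, bottom] in pixels, round what is visible of it).
The state is a dict: "time": time; "joint_positions": joint angles; "qvel": joint speeds; "joint_torque": joint torques, N m; "tool_pos": TCP position; "ee_rot": TCP orientation; "wrist_force": force on the tool from outside, world axes, zero at the start; "wrist_torque": the same for the moment, N m; "width": finger opening in m; "finger_force": force on a finger pad.
Only numpy, scipy, OpenCV 4.12 (cv2) and the standard library are available. Lean on these libraries where they do the work, as an engineer would, in place of code of your own. Each camera call takes 0.05 s, during which the arm holds its last target. There are 200 camera calls.

## Working session

There is one attempt and no reset: what is moved stays moved. The work goes in short steps, Python scripts to look and compute and a shell command to move; the robot and the scene stay as the last step left them, time stands still between calls to the robot, and variables do not carry over. Pictures are saved under pics/ and viewed, at most 10 in all, crops included, and the job is handed in when it is done.

```bash
mkdir -p pics; cat > h.py <<'E'
import numpy as np, cv2
from bench import robot
def snap(n,f):
    p,d=robot.snapshot(n); cv2.imwrite('pics/'+f+'.png',p[:,:,::-1]); np.save('pics/'+f+'.npy',d); return p,d
def w(n,u,v,z):
    c=robot.calibration(n); q=cv2.undistortPoints(np.array([[[u,v]]],float),np.array(c['mtx']),np.array(c['D']))[0,0]
    return (np.array(c['extrinsics'])@[q[0]*z,q[1]*z,z,1])[:3]
def cloud(n,d):
    c=robot.calibration(n); vv,uu=np.mgrid[:400,:640]
    q=cv2.undistortPoints(np.stack([uu,vv],-1).reshape(-1,1,2).astype(float),np.array(c['mtx']),np.array(c['D'])).reshape(400,640,2)
    P=np.concatenate([q*d[...,None],d[...,None]],-1); E=np.array(c['extrinsics'])
    P=P@E[:3,:3].T+E[:3,3]; P[d==0]=np.nan; return P
def px(n,X):
    c=robot.calibration(n); E=np.linalg.inv(np.array(c['extrinsics']))
    return cv2.projectPoints(np.array([X],float),cv2.Rodrigues(E[:3,:3])[0],E[:3,3],np.array(c['mtx']),np.array(c['D']))[0].ravel()
E
python3 - <<'E'
from h import *
np.set_printoptions(precision=4,suppress=True)
for n in ('side','top'):
    snap(n,n+'0'); print(n,np.array(robot.calibration(n)['extrinsics']))
    for q in ('wheel','hook_thin','hook_stout','rack','bracket_thin','bracket_stout'): print(q,[(np.round(b['bbox']).tolist(),round(b['p'],2)) for b in robot.boxes_of(q,n)][:3])
print(robot.get_obs())
E
```

```text
side [[ 0.8066 -0.372   0.4594  0.0368]
 [-0.5911 -0.508   0.6265 -0.7764]
 [ 0.0003 -0.7769 -0.6296  0.9207]
 [ 0.      0.      0.      1.    ]]
wheel [([284.0, 213.0, 301.0, 242.0], 0.88), ([325.0, 158.0, 342.0, 175.0], 0.61), ([268.0, 213.0, 283.0, 240.0], 0.53)]
hook_thin []
hook_stout [([334.0, 239.0, 344.0, 265.0], 0.74)]
rack [([275.0, 182.0, 366.0, 340.0], 0.84), ([282.0, 215.0, 302.0, 239.0], 0.55)]
bracket_thin [([274.0, 192.0, 323.0, 231.0], 0.94), ([303.0, 277.0, 327.0, 303.0], 0.7)]
bracket_stout [([328.0, 229.0, 355.0, 276.0], 0.6)]
top [[-0.0045 -0.9807  0.1956  0.4063]
 [-0.9996  0.01    0.027  -0.0193]
 [-0.0285 -0.1954 -0.9803  1.0815]
 [ 0.      0.      0.      1.    ]]
wheel [([332.0, 228.0, 357.0, 243.0], 0.66), ([286.0, 220.0, 311.0, 231.0], 0.48)]
hook_thin [([334.0, 214.0, 345.0, 252.0], 0.66)]
hook_stout [([402.0, 224.0, 407.0, 235.0], 0.5), ([312.0, 277.0, 359.0, 290.0], 0.39)]
rack [([320.0, 197.0, 434.0, 257.0], 0.73), ([393.0, 215.0, 420.0, 235.0], 0.36)]
bracket_thin [([338.0, 204.0, 358.0, 248.0], 0.95), ([360.0, 230.0, 385.0, 254.0], 0.37)]
bracket_stout [([393.0, 213.0, 419.0, 236.0], 0.86)]
{'time': 0.7, 'joint_positions': array([ 1.1359,  0.0872,  1.3707,  0.    ,  1.6836, -0.1031]), 'qvel': array([ 0.0006,  0.0006,  0.0015, -0.0001, -0.0005, -0.0012]), 'joint_torque': array([ -0.001 , -33.9916, -30.2519,   0.0718,   0.0235,  -0.    ]), 'tool_pos': array([0.1792, 0.52  , 0.2305]), 'ee_rot': array([3.1414, 0.    , 2.8098]), 'wrist_force': array([-0.0555, -0.2763,  0.936 ]), 'wrist_torque': array([ 0.0051,  0.0199, -0.0086]), 'finger_force': 0.0, 'width': 0.09428840738629687}
```

```bash
python3 - <<'E'
import cv2,numpy as np
s=cv2.imread('pics/side0.png');t=cv2.imread('pics/top0.png')
a=cv2.resize(s[130:350,230:430],(800,600)[0:2] if 0 else (545,600),interpolation=cv2.INTER_CUBIC)
cv2.imwrite('pics/c1.png',a)
b=cv2.resize(t[180:310,260:460],(800,520),interpolation=cv2.INTER_CUBIC); cv2.imwrite('pics/c2.png',b)
E
```

```text
(no output)
```

View pics/c1.png

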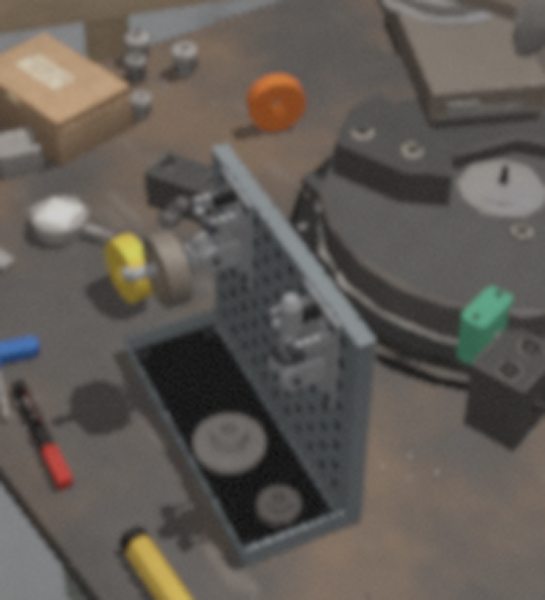

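View pics/c2.png

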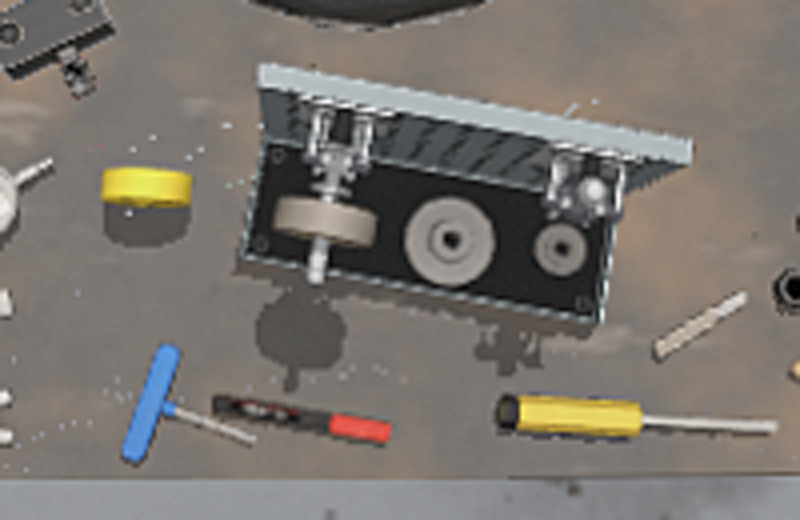

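The grey-brown wheel is on the thin hook, at about (340,235) in the top picture and (293,228) in the side picture. The yellow disc (297,226 top) and the orange one (333,167 side) are the look-alikes. The stout hook, folded, is at (408,227) in the top picture. Next I'll fit the rack pose from depth.

```bash
cat > fit.py <<'E'
from h import *
np.set_printoptions(precision=4,suppress=True)
d=np.load('pics/top0.npy');P=cloud('top',d); p=P[190:270,300:450].reshape(-1,3)
t=p[(p[:,2]>0.2)&(p[:,2]<0.218)]
print('board top',len(t),t.min(0),t.max(0),np.median(t[:,2]))
r=cv2.minAreaRect((t[:,:2]*1000).astype(np.float32)); print(r); print(cv2.boxPoints(r))
i=np.load('pics/top0.png'.replace('png','npy'))
img=cv2.imread('pics/top0.png')[190:270,300:450].reshape(-1,3).astype(int)
# wheel points
for nm,(z0,z1) in {'wheel':(0.15,0.19)}.items():
    m=(p[:,2]>z0)&(p[:,2]<z1)&(p[:,1]>p[:,1].min())
    print(nm,m.sum())
sd=np.load('pics/side0.npy');S=cloud('side',sd)
for n,Q,(u,v) in [('top wheel',P,(341,234)),('top thin tip',P,(339,249)),('top stout ball',P,(408,227)),('flange',P,(373,240)),('nut',P,(400,242)),('side wheel',S,(293,228)),('side stout',S,(337,240)),('tray floor',P,(350,215))]:
    print(n,Q[v-1:v+2,u-1:u+2].reshape(-1,3)[[0,4,8]])
E
python3 fit.py
```

```text
board top 902 [ 0.4902 -0.2566  0.2001] [ 0.577  -0.0041  0.2176] 0.20837636760328532
((529.354736328125, -126.55282592773438), (258.9064025878906, 50.42625045776367), 78.38911437988281)
[[ 478.6033 -248.2825]
 [ 527.9977 -258.4315]
 [ 580.1062   -4.8231]
 [ 530.7118    5.3259]]
wheel 0
top wheel [[ 0.4912 -0.0396  0.1716]
 [ 0.4887 -0.042   0.1724]
 [ 0.4864 -0.0445  0.17  ]]
top thin tip [[ 0.4559 -0.0346  0.1512]
 [ 0.4533 -0.037   0.1537]
 [ 0.451  -0.0396  0.15  ]]
top stout ball [[ 0.5015 -0.1941  0.2195]
 [ 0.4991 -0.1962  0.2201]
 [ 0.4969 -0.1987  0.2185]]
flange [[ 0.489  -0.1357  0.0002]
 [ 0.4857 -0.1378  0.0061]
 [ 0.4829 -0.1408  0.0043]]
nut [[ 0.4822 -0.2127  0.0042]
 [ 0.4794 -0.2158  0.0024]
 [ 0.4764 -0.2182  0.0047]]
side wheel [[ 0.4788 -0.064   0.1633]
 [ 0.4812 -0.0641  0.159 ]
 [ 0.4807 -0.0689  0.1598]]
side stout [[ 0.4948 -0.2012  0.2229]
 [ 0.4963 -0.2027  0.2204]
 [ 0.4976 -0.2042  0.2181]]
tray floor [[ 0.5399 -0.0631  0.1574]
 [ 0.5506 -0.0703  0.0636]
 [ 0.5299 -0.0661  0.1926]]
```

```bash
cat > fit2.py <<'E'
from h import *
np.set_printoptions(precision=4,suppress=True)
from scipy.optimize import least_squares
P=cloud('top',np.load('pics/top0.npy'))[190:270,300:450].reshape(-1,3)
S=cloud('side',np.load('pics/side0.npy'))[150:350,250:390].reshape(-1,3)
t=P[(P[:,2]>0.2)&(P[:,2]<0.216)]
# side: front face points of the board
S=S[np.isfinite(S[:,0])]
f=S[(S[:,2]>0.03)&(S[:,2]<0.2)&(S[:,0]<0.62)&(S[:,1]<0.02)&(S[:,1]>-0.28)]
th=np.deg2rad(-11.6)
for k in range(3):
    n=np.array([np.cos(th),np.sin(th)]); x=f[:,:2]@n
    h,e=np.histogram(x,np.arange(.4,.7,.003)); c=e[h.argmax()]+.0015; print('face x\'',c,h.max())
    g=f[abs(x-c)<0.006]; A=np.c_[g[:,1],g[:,2],np.ones(len(g))]; s=np.linalg.lstsq(A,g[:,0],rcond=None)[0]; th=np.arctan(-s[0]); print('th',np.rad2deg(th),s,len(g))
n=np.array([np.cos(th),np.sin(th)]);y=np.array([-n[1],n[0]])
tt=t[(t[:,:2]@n>c-0.01)]
X=tt[:,:2]@n; Y=tt[:,:2]@y
print('top edge x range',np.percentile(X,[1,5,50,95,99]),'y',np.percentile(Y,[0.5,1,99,99.5]),Y.min(),Y.max())
for y0 in np.arange(Y.min(),Y.max(),.04):
    q=X[(Y>=y0)&(Y<y0+.04)]; print(round(y0,3),np.percentile(q,[2,50,98]))
# protruding pts in rack frame
for nm,Q in (('top',P),('side',S)):
    R=np.c_[Q[:,:2]@n-c,Q[:,:2]@y-(Y.min()+Y.max())/2,Q[:,2]]
    for lab,m in (('ball',(R[:,2]>.208)&(R[:,0]<-.012)&(R[:,0]>-.06)&(R[:,1]<-.05)),('stoutarm',(R[:,2]>.17)&(R[:,2]<.2)&(R[:,0]<-.025)&(R[:,0]>-.06)&(R[:,1]<-.05)),('wheel',(R[:,2]>.1)&(R[:,2]<.19)&(R[:,0]<-.05)&(R[:,0]>-.09)&(R[:,1]>.02)&(R[:,1]<.13)),('thintip',(R[:,2]>.13)&(R[:,2]<.17)&(R[:,0]<-.092)&(R[:,0]>-.12)&(abs(R[:,1]-.075)<.03))):
        q=R[m]
        if len(q)>3: print(nm,lab,len(q),q.min(0),np.median(q,0),q.max(0))
E
python3 fit2.py
```

```text
face x' 0.5545000000000001 1534
th -11.042944475078501 [ 0.1952 -0.0099  0.5654] 2194
face x' 0.5545000000000001 1625
th -10.911310322891422 [ 0.1928 -0.009   0.5651] 2219
face x' 0.5545000000000001 1587
th -10.878701426836932 [ 0.1922 -0.0087  0.565 ] 2223
top edge x range [0.5469 0.5504 0.5593 0.5675 0.5685] y [-0.1524 -0.151   0.1012  0.1028] -0.1540168591623114 0.10478770389753363
-0.154 [0.5488 0.5588 0.5674]
-0.114 [0.5469 0.5574 0.5674]
-0.074 [0.5526 0.5597 0.5682]
-0.034 [0.5537 0.5606 0.5681]
0.006 [0.5494 0.5594 0.5683]
0.046 [0.5462 0.5585 0.5686]
0.086 [0.554  0.5611 0.5685]
top ball 42 [-0.0369 -0.0827  0.2115] [-0.0299 -0.0731  0.2182] [-0.0217 -0.0658  0.2228]
top stoutarm 89 [-0.0406 -0.0982  0.1701] [-0.0348 -0.0696  0.1902] [-0.0254 -0.0501  0.1994]
top wheel 267 [-0.0898  0.0426  0.1109] [-0.0695  0.0745  0.1645] [-0.0505  0.1064  0.1753]
top thintip 22 [-0.1051  0.0696  0.1406] [-0.0986  0.0748  0.1509] [-0.0924  0.0795  0.1544]
side ball 55 [-0.0358 -0.0844  0.209 ] [-0.0301 -0.0789  0.216 ] [-0.0209 -0.0678  0.2229]
side stoutarm 134 [-0.0402 -0.101   0.1703] [-0.034  -0.0807  0.1888] [-0.0251 -0.0522  0.1995]
side wheel 395 [-0.0898  0.0391  0.1075] [-0.073   0.0618  0.1524] [-0.0562  0.1059  0.1737]
side thintip 30 [-0.1054  0.0694  0.1419] [-0.0997  0.0721  0.1486] [-0.0921  0.0805  0.1541]
```

```bash
cat >> h.py <<'E'
TH=np.deg2rad(-10.9); N2=np.array([np.cos(TH),np.sin(TH)]); Y2=np.array([-N2[1],N2[0]]); O2=N2*0.5545+Y2*-0.0246
def toR(p): p=np.asarray(p,float); q=p[...,:2]-O2; return np.stack([q@N2,q@Y2,p[...,2]],-1)
def toW(r): r=np.asarray(r,float); return np.append(O2+N2*r[0]+Y2*r[1],r[2])
def st():
    o=robot.get_obs(); F=o['wrist_force']; print('t',round(o['time'],2),'W',o['tool_pos'].round(4),'R',toR(o['tool_pos']).round(4),'rpy',np.round(o['ee_rot'],3),'F',np.round([F[:2]@N2,F[:2]@Y2,F[2]],2),'w',round(o['width'],4),'ff',round(o['finger_force'],1))
E
python3 - <<'E'
from h import *
np.set_printoptions(precision=4,suppress=True)
for n in('top','side'):
    R=toR(cloud(n,np.load(f'pics/{n}0.npy'))); q=R.reshape(-1,3); q=q[np.isfinite(q[:,0])]
    m=(q[:,2]>.166)&(q[:,2]<.178)&(abs(q[:,1]-.075)<.02)&(q[:,0]<-.05); print(n,'wheel top x pct',np.percentile(q[m][:,0],[2,10,50,90,98]),'z',np.percentile(q[m][:,2],[50,95]), m.sum())
    m=(q[:,2]>.1)&(q[:,2]<.178)&(q[:,0]<-.05)&(q[:,0]>-.09)&(q[:,1]>.02)&(q[:,1]<.12);print('wheel y',np.percentile(q[m][:,1],[1,99]))
    m=(q[:,2]>.175)&(q[:,0]<-.015)&(q[:,0]>-.06)
    for s in(-1,1):
        for lo,hi in((-.03,-.012),(-.012,.012),(.012,.03)):
            k=m&(q[:,1]-s*.075>lo)&(q[:,1]-s*.075<hi)
            if k.sum()>2: print(s,lo,k.sum(),'zmax',np.percentile(q[k][:,2],[50,97]),'x',np.percentile(q[k][:,0],[3,50,97]))
P=cloud('top',np.load('pics/top0.npy')); print('yellow',P[224:230:2,290:305:7].reshape(-1,3)); 
print('start->stout hover', toW([-.027,-.075,.3]),toW([-.027,-.075,.209]))
k=P[180:330,260:460].reshape(-1,3);print('max z near',np.nanmax(k[:,2]))
E
```

```text
top wheel top x pct [-0.0768 -0.0752 -0.0673 -0.0591 -0.0577] z [0.1696 0.1724] 113
wheel y [0.0434 0.1052]
-1 -0.03 37 zmax [0.1902 0.1929] x [-0.0395 -0.0314 -0.0156]
-1 -0.012 82 zmax [0.2124 0.2218] x [-0.0369 -0.0307 -0.0161]
-1 0.012 39 zmax [0.1906 0.1933] x [-0.0391 -0.0328 -0.0179]
1 -0.03 25 zmax [0.1902 0.1945] x [-0.0383 -0.0317 -0.0166]
1 -0.012 45 zmax [0.1918 0.205 ] x [-0.0376 -0.03   -0.0161]
1 0.012 22 zmax [0.1909 0.1924] x [-0.0376 -0.0307 -0.0187]
side wheel top x pct [-0.0759 -0.075  -0.0673 -0.0588 -0.0575] z [0.1694 0.1726] 88
wheel y [0.0415 0.1024]
-1 -0.03 66 zmax [0.1884 0.1927] x [-0.0383 -0.0297 -0.016 ]
-1 -0.012 163 zmax [0.2005 0.2206] x [-0.0359 -0.0307 -0.0175]
-1 0.012 27 zmax [0.1889 0.1927] x [-0.0379 -0.034  -0.0271]
1 -0.03 52 zmax [0.1872 0.1925] x [-0.0367 -0.028  -0.0155]
1 -0.012 46 zmax [0.1913 0.2037] x [-0.0366 -0.03   -0.0167]
1 0.012 31 zmax [0.1887 0.1932] x [-0.0368 -0.0249 -0.0182]
yellow [[0.5274 0.0956 0.0601]
 [0.527  0.0759 0.063 ]
 [0.528  0.0573 0.0529]
 [0.522  0.0956 0.0588]
 [0.5216 0.076  0.0616]
 [0.523  0.0576 0.0482]
 [0.5163 0.0953 0.0609]
 [0.5158 0.0757 0.0637]
 [0.517  0.0573 0.0519]]
start->stout hover [ 0.4991 -0.1976  0.3   ] [ 0.4991 -0.1976  0.209 ]
max z near 0.2227996075825962
```

```bash
for i in 1; do python3 -m handwheel '[[[0,0,0],[0,0,0.8],0],[[0,0,0],[0,0,0.8],0],[[0,0,0.09],[0.3,-0.7,0],0],[[0,0,0],[0.3,-0.7,0],0],[[0,0,0],[0.3,-0.7,0],0]]'; done
```

```text
time: 1.2
tool_pos: [0.2245, 0.4141, 0.3109]
ee_rot: [3.141, 0.001, 2.952]
wrist_force: [0.9, -0.6, 0.4]
width: 0.0942
finger_force: 0.0
```

```bash
R='x'; python3 -m handwheel '[[[0,0,0],[0.4,-0.8,0],0.3],[[0,0,0],[0.4,-0.8,0],0.45],[[0,0,0],[0.4,-0.8,0],0.45],[[0,0,0],[0.4,-0.8,0],0.45],[[0,0,0],[0.4,-0.8,0],0.45]]' >/dev/null; python3 -m handwheel '[[[0,0,0],[0.4,-0.8,0],0.45],[[0,0,0],[0.4,-0.8,0],0.45],[[0,0,0],[0.4,-0.8,0],0.45],[[0,0,0],[0.4,-0.8,0],0.45],[[0,0,0],[0.4,-0.8,0],0.45]]' >/dev/null;  python3 -m handwheel '[[[0,0,0],[0.4,-0.8,0],0.45],[[0,0,0],[0.4,-0.8,0],0.45],[[0,0,0],[0.4,-0.8,0],0.45],[[0,0,0],[0,-0.8,0],0.45],[[0,0,0],[0,0,0],0.45]]'; python3 -c "from h import *;st()"
```

```text
time: 2.7
tool_pos: [0.4841, -0.1492, 0.3092]
ee_rot: [-3.14, -0.002, 2.945]
wrist_force: [1.0, 0.2, 0.8]
width: 0.052
finger_force: 0.0
t 2.7 W [ 0.4841 -0.1492  0.3092] R [-0.0509 -0.0304  0.3092] rpy [-3.140e+00 -2.000e-03  2.945e+00] F [0.99 0.38 0.79] w 0.052 ff 0.0
```

```bash
python3 -m handwheel '[[[0,0,0],[0.15,-0.5,0],0.45],[[0,0,0],[0.15,-0.47,0],0.45],[[0,0,0],[0,0,-0.5],0.45],[[0,0,0],[0,0,-0.5],0.45],[[0,0,0],[0,0,0],0.45]]'; python3 -c "from h import *;st()"
```

```text
time: 3.2
tool_pos: [0.4976, -0.1921, 0.2565]
ee_rot: [3.139, -0.007, 2.952]
wrist_force: [0.3, 0.0, -1.7]
width: 0.0516
finger_force: 0.0
t 3.2 W [ 0.4976 -0.1921  0.2565] R [-0.0296 -0.0699  0.2565] rpy [ 3.139 -0.007  2.952] F [ 0.31  0.1  -1.7 ] w 0.0516 ff 0.0
```

```bash
python3 -m handwheel '[[[0,0,0],[0.03,-0.05,-0.2],0.45],[[0,0,0],[0,0,-0.2],0.45],[[0,0,0],[0,0,-0.2],0.45],[[0,0,0],[0,0,0],0.45],[[0,0,0],[0,0,0],0.45]]'; python3 -c "from h import *;st()"
```

```text
time: 3.7
tool_pos: [0.5006, -0.1959, 0.2305]
ee_rot: [3.141, -0.0, 2.951]
wrist_force: [0.9, -0.0, -0.3]
width: 0.052
finger_force: 0.0
t 3.7 W [ 0.5006 -0.1959  0.2305] R [-0.0258 -0.0731  0.2305] rpy [ 3.141 -0.     2.951] F [ 0.86  0.15 -0.27] w 0.052 ff 0.0
```

Close on the peg and read the contact offset.

```bash
python3 -m handwheel '[[[0,0,0],[0,-0.03,-0.14],0.45],[[0,0,0],[0,0,0],0.8],[[0,0,0],[0,0,0],1],[[0,0,0],[0,0,0],1],[[0,0,0],[0,0,0],1]]'; python3 -c "from h import *;st()"; python3 -m handwheel '[[[0,0,0],[0,0,0],1],[[0,0,0],[0,0,0],1]]'; python3 -c "from h import *;st()"
```

```text
time: 4.2
tool_pos: [0.5008, -0.1975, 0.2237]
ee_rot: [3.142, 0.0, 2.951]
wrist_force: [0.2, 0.2, -1.0]
width: 0.0229
finger_force: 0.0
t 4.2 W [ 0.5008 -0.1975  0.2237] R [-0.0254 -0.0747  0.2237] rpy [3.142 0.    2.951] F [ 0.15  0.22 -1.  ] w 0.0229 ff 0.0
time: 4.4
tool_pos: [0.5009, -0.1967, 0.2237]
ee_rot: [3.14, 0.0, 2.952]
wrist_force: [0.6, 2.9, 0.6]
width: 0.016
finger_force: 30.0
t 4.4 W [ 0.5009 -0.1967  0.2237] R [-0.0254 -0.0739  0.2237] rpy [3.14  0.    2.952] F [0.04 2.95 0.64] w 0.016 ff 30.0
```

```bash
python3 -m handwheel '[[[0,0,0],[-0.14,0.027,-0.01],1],[[0,0,0],[-0.143,0.027,-0.02],1],[[0,0,0],[-0.273,0.053,-0.086],1],[[0,0,0],[-0.249,0.048,-0.14],1],[[0,0,0],[-0.22,0.042,-0.186],1]]'; python3 -c "from h import *;st()"
```

```text
time: 4.9
tool_pos: [0.4512, -0.187, 0.2025]
ee_rot: [3.14, 0.007, 2.952]
wrist_force: [6.9, 1.9, -1.5]
width: 0.0159
finger_force: 30.0
t 4.9 W [ 0.4512 -0.187   0.2025] R [-0.0761 -0.0738  0.2025] rpy [3.14  0.007 2.952] F [ 6.44  3.18 -1.53] w 0.0159 ff 30.0
```

```bash
python3 -m handwheel '[[[0,0,0],[-0.177,0.034,-0.228],1],[[0,0,0],[-0.13,0.025,-0.258],1],[[0,0,0],[-0.075,0.014,-0.28],1],[[0,0,0],[0,0,0],1],[[0,0,0],[0,0,0],1]]'; python3 -c "from h import *;st()"
```

```text
time: 5.4
tool_pos: [0.4328, -0.1834, 0.164]
ee_rot: [3.14, 0.007, 2.952]
wrist_force: [6.2, 2.7, -1.4]
width: 0.0157
finger_force: 30.0
t 5.4 W [ 0.4328 -0.1834  0.164 ] R [-0.0948 -0.0737  0.164 ] rpy [3.14  0.007 2.952] F [ 5.59  3.87 -1.45] w 0.0157 ff 30.0
```

```bash
python3 -m handwheel '[[[0,0,0],[0,0,-0.12],1],[[0,0,0],[0,0,0],0.45],[[0,0,0],[0,0,0],0.45],[[0,0,0],[0,0,0],0.45],[[0,0,0],[0,0,0.3],0.45]]'; python3 -m handwheel '[[[0,0,0],[0,0,1],0.3],[[0,0,0],[0,0,1],0],[[0,0,0],[0,0.3,1],0],[[0,0,0],[0,0.8,0],0],[[0,0,0],[0,0.8,0],0]]'
python3 - <<'E'
from h import *
st()
for n in('top','side'):
    p,d=snap(n,n+'1'); R=toR(cloud(n,d)); q=R.reshape(-1,3)
    m=(abs(q[:,1]+.075)<.02)&(q[:,0]<-.045)&(q[:,0]>-.12)&(q[:,2]>.12)&(q[:,2]<.2)
    for a in np.arange(-.11,-.045,.008):
        k=q[m&(q[:,0]>a)&(q[:,0]<a+.008)]
        if len(k)>2: print(n,round(a+.004,3),len(k),'ymid',np.round(np.percentile(k[:,1],[5,50,95]),4),'ztop',np.round(np.percentile(k[:,2],[50,95]),4))
E
```

```text
time: 5.9
tool_pos: [0.4285, -0.1834, 0.1693]
ee_rot: [3.14, -0.006, 2.951]
wrist_force: [-0.3, -0.5, -0.8]
width: 0.0444
finger_force: 0.0
time: 6.4
tool_pos: [0.4307, -0.0897, 0.3215]
ee_rot: [-3.141, 0.003, 2.948]
wrist_force: [0.9, 0.7, -0.0]
width: 0.084
finger_force: 0.0
t 6.4 W [ 0.4307 -0.0897  0.3215] R [-0.1146  0.018   0.3215] rpy [-3.141e+00  3.000e-03  2.948e+00] F [ 0.75  0.81 -0.01] w 0.084 ff 0.0
side -0.106 6 ymid [-0.0781 -0.0763 -0.0728] ztop [0.151  0.1548]
side -0.098 33 ymid [-0.0834 -0.0788 -0.0706] ztop [0.1532 0.1575]
side -0.09 29 ymid [-0.0833 -0.0801 -0.0724] ztop [0.1547 0.1579]
side -0.082 32 ymid [-0.0834 -0.0801 -0.071 ] ztop [0.1528 0.157 ]
side -0.074 32 ymid [-0.0837 -0.0806 -0.0711] ztop [0.1537 0.1575]
side -0.066 29 ymid [-0.0839 -0.0801 -0.0725] ztop [0.1523 0.1565]
side -0.058 30 ymid [-0.0847 -0.08   -0.0707] ztop [0.1533 0.1562]
side -0.05 67 ymid [-0.0888 -0.0813 -0.067 ] ztop [0.1521 0.1609]
```

```bash
python3 -m handwheel '[[[0,0,0],[0.57,0.45,0],0],[[0,0,0],[0.57,0.45,0],0],[[0,0,0],[0,0,-0.7],0],[[0,0,0],[0,0,-0.7],0],[[0,0,0],[0,0,0],0]]'; python3 -m handwheel '[[[0,0,0],[0,0,0],0],[[0,0,0],[0,0,0],0]]'; python3 -c "from h import *;st()"
```

```text
time: 7.0
tool_pos: [0.4841, -0.0446, 0.2427]
ee_rot: [-3.141, -0.014, 2.951]
wrist_force: [0.2, -0.3, -0.5]
width: 0.0938
finger_force: 0.0
time: 7.2
tool_pos: [0.4882, -0.0454, 0.2523]
ee_rot: [-3.141, 0.004, 2.95]
wrist_force: [-0.1, -0.6, -0.0]
width: 0.0941
finger_force: 0.0
t 7.2 W [ 0.4882 -0.0454  0.2523] R [-0.0665  0.0724  0.2523] rpy [-3.141  0.004  2.95 ] F [-0.01 -0.61 -0.04] w 0.0941 ff 0.0
```

```bash
python3 -m handwheel '[[[0,0,0],[-0.01,0.04,-0.5],0],[[0,0,0],[0,0,-0.5],0],[[0,0,0],[0,0,-0.5],0],[[0,0,0],[0,0,-0.3],0],[[0,0,0],[0,0,-0.2],0]]';python3 -m handwheel '[[[0,0,0],[0,0,-0.1],0],[[0,0,0],[0,0,0],0],[[0,0,0],[0,0,0],0]]'; python3 -c "from h import *;st()"
```

```text
time: 7.7
tool_pos: [0.4877, -0.0431, 0.1511]
ee_rot: [-3.141, 0.003, 2.951]
wrist_force: [-0.2, -0.1, 0.2]
width: 0.094
finger_force: 0.0
time: 8.0
tool_pos: [0.4876, -0.0429, 0.1464]
ee_rot: [3.142, 0.002, 2.951]
wrist_force: [0.5, -1.0, -0.3]
width: 0.0944
finger_force: 0.0
t 8.0 W [ 0.4876 -0.0429  0.1464] R [-0.0675  0.0747  0.1464] rpy [3.142e+00 2.000e-03 2.951e+00] F [ 0.66 -0.93 -0.28] w 0.0944 ff 0.0
```

```bash
python3 -m handwheel '[[[0,0,0],[0,0,0],0.15],[[0,0,0],[0,0,0],0.25],[[0,0,0],[0,0,0],0.3],[[0,0,0],[0,0,0],0.34],[[0,0,0],[0,0,0],0.38]]'; python3 -c "from h import *;st()"; python3 -m handwheel '[[[0,0,0],[0,0,0],0.5],[[0,0,0],[0,0,0],1],[[0,0,0],[0,0,0],1]]'; python3 -c "from h import *;st()"
```

```text
time: 8.5
tool_pos: [0.4869, -0.0425, 0.1452]
ee_rot: [3.141, 0.0, 2.951]
wrist_force: [-0.3, 0.8, 1.2]
width: 0.063
finger_force: 30.0
t 8.5 W [ 0.4869 -0.0425  0.1452] R [-0.0684  0.0749  0.1452] rpy [3.141 0.    2.951] F [-0.43  0.77  1.16] w 0.063 ff 30.0
time: 8.8
tool_pos: [0.4869, -0.0425, 0.1452]
ee_rot: [3.141, 0.0, 2.951]
wrist_force: [0.4, 0.7, 1.0]
width: 0.0631
finger_force: 30.0
t 8.8 W [ 0.4869 -0.0425  0.1452] R [-0.0683  0.0749  0.1452] rpy [3.141 0.    2.951] F [0.31 0.76 0.99] w 0.0631 ff 30.0
```

```bash
python3 -m handwheel '[[[0,0,0],[0,0,0.05],1],[[0,0,0],[0,0,0.05],1],[[0,0,0],[0,0,0.05],1],[[0,0,0],[0,0,0],1],[[0,0,0],[0,0,0],1]]'; python3 -c "from h import *;st()"
```

```text
time: 9.3
tool_pos: [0.4868, -0.0427, 0.1525]
ee_rot: [-3.142, 0.0, 2.951]
wrist_force: [-0.0, 0.1, -2.2]
width: 0.0629
finger_force: 30.0
t 9.3 W [ 0.4868 -0.0427  0.1525] R [-0.0684  0.0748  0.1525] rpy [-3.142  0.     2.951] F [-0.05  0.13 -2.2 ] w 0.0629 ff 30.0
```

```bash
python3 -m handwheel '[[[0,0,0],[-0.1,0.019,0],1],[[0,0,0],[-0.2,0.038,0],1],[[0,0,0],[-0.2,0.038,0],1],[[0,0,0],[-0.1,0.019,0],1],[[0,0,0],[0,0,0],1]]'; python3 -c "from h import *;st()"
```

```text
time: 9.8
tool_pos: [0.456, -0.0367, 0.1527]
ee_rot: [3.141, 0.0, 2.951]
wrist_force: [-1.1, -0.6, 0.1]
width: 0.063
finger_force: 30.0
t 9.8 W [ 0.456  -0.0367  0.1527] R [-0.0998  0.0748  0.1527] rpy [3.141 0.    2.951] F [-0.95 -0.78  0.09] w 0.063 ff 30.0
```

```bash
python3 -m handwheel '[[[0,0,0],[-0.16,0.03,0],1],[[0,0,0],[-0.2,0.038,0],1],[[0,0,0],[-0.2,0.038,0],1],[[0,0,0],[-0.2,0.038,0],1],[[0,0,0],[-0.2,0.038,0],1]]'; python3 -c "from h import *;st()"
```

```text
time: 10.3
tool_pos: [0.4078, -0.0276, 0.1525]
ee_rot: [3.142, -0.0, 2.951]
wrist_force: [-0.9, 0.0, -1.7]
width: 0.063
finger_force: 30.0
t 10.3 W [ 0.4078 -0.0276  0.1525] R [-0.1488  0.0746  0.1525] rpy [ 3.142 -0.     2.951] F [-0.88 -0.17 -1.68] w 0.063 ff 30.0
```

```bash
python3 -m handwheel '[[[0,0,0],[-0.113,-0.589,0],1],[[0,0,0],[-0.113,-0.589,0],1],[[0.0084,0.0436,0],[-0.113,-0.589,0.04],1],[[0,0,0],[-0.113,-0.589,0.04],1],[[0,0,0],[-0.113,-0.589,0],1]]';  python3 -m handwheel '[[[0,0,0],[0,0,0],1],[[0,0,0],[0,0,0],1],[[0,0,0],[0,0,0],1]]'
python3 - <<'E'
from h import *
st()
A=[]
for n in('top','side'):
    p,d=snap(n,n+'2'); R=toR(cloud(n,d)); q=R.reshape(-1,3)
    pc=px(n,toW([-.12,-.075,.15])); u,v=int(pc[0]),int(pc[1]); c=p[v-37:v+38,u-50:u+50,::-1]; A.append(cv2.resize(c,(790,592)[:2] if 0 else (600,450),interpolation=cv2.INTER_CUBIC)); print(n,u-50,v-37,'x6')
    for a in np.arange(-.17,-.05,.01):
        k=q[(abs(q[:,1]+.075)<.02)&(q[:,2]>.12)&(q[:,0]>a)&(q[:,0]<a+.01)&(q[:,2]<.19)]
        if len(k)>2: print(n,round(a+.005,3),len(k),'y',np.round(np.percentile(k[:,1],[3,50,97]),4),'z',np.round(np.percentile(k[:,2],[5,50,97]),4))
cv2.imwrite('pics/c3.png',cv2.resize(np.hstack(A),(800,300)))
cv2.imwrite('pics/c3.png',np.vstack([cv2.resize(a,(400,300)) for a in A]))
E
```

```text
time: 10.8
tool_pos: [0.3802, -0.1761, 0.1568]
ee_rot: [-3.142, -0.069, 2.951]
wrist_force: [-0.1, -0.3, -1.4]
width: 0.0633
finger_force: 30.0
time: 11.1
tool_pos: [0.3804, -0.1743, 0.1565]
ee_rot: [3.141, -0.07, 2.952]
wrist_force: [0.3, 0.1, -0.4]
width: 0.0634
finger_force: 30.0
t 11.1 W [ 0.3804 -0.1743  0.1565] R [-0.148  -0.0746  0.1565] rpy [ 3.141 -0.07   2.952] F [ 0.3   0.19 -0.43] w 0.0634 ff 30.0
top 347 230 x6
top -0.075 9 y [-0.0703 -0.0667 -0.0656] z [0.1467 0.1522 0.1555]
top -0.065 17 y [-0.0746 -0.0696 -0.0656] z [0.1478 0.1535 0.1569]
top -0.055 30 y [-0.0784 -0.069  -0.0596] z [0.1452 0.1542 0.1624]
side 244 239 x6
side -0.155 115 y [-0.0922 -0.0738 -0.0577] z [0.124  0.1431 0.1724]
side -0.075 9 y [-0.0844 -0.0826 -0.0799] z [0.1462 0.1503 0.1534]
side -0.065 35 y [-0.0835 -0.0809 -0.0728] z [0.1446 0.1531 0.1569]
side -0.055 54 y [-0.0871 -0.0802 -0.0657] z [0.1364 0.152  0.1577]
```

View pics/c3.png

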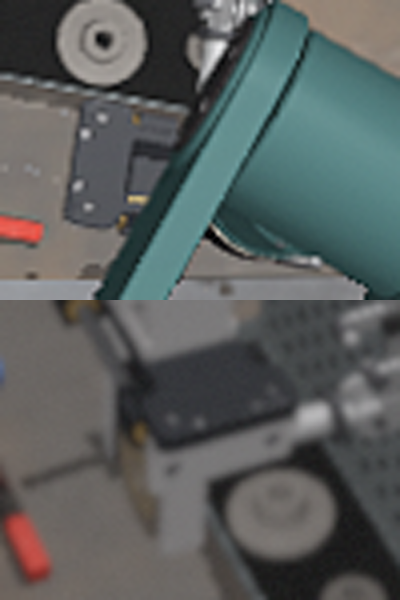

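```bash
python3 -m handwheel '[[[0,0,0],[0.2,-0.02,0],1],[[0,0,0],[0.2,-0.038,0],1],[[0,0,0],[0.12,-0.023,0],1],[[0,0,0],[0,0,0],1],[[0,0,0],[0,0,0],1]]'; python3 -c "from h import *;st();st()"
```

```text
time: 11.7
tool_pos: [0.4067, -0.179, 0.1563]
ee_rot: [3.141, -0.071, 2.952]
wrist_force: [-0.1, 0.6, -1.4]
width: 0.0631
finger_force: 30.0
t 11.7 W [ 0.4067 -0.179   0.1563] R [-0.1212 -0.0743  0.1563] rpy [ 3.141 -0.071  2.952] F [-0.18  0.55 -1.39] w 0.0631 ff 30.0
t 11.7 W [ 0.4067 -0.179   0.1563] R [-0.1212 -0.0743  0.1563] rpy [ 3.141 -0.071  2.952] F [-0.18  0.55 -1.39] w 0.0631 ff 30.0
```

```bash
python3 -m handwheel '[[[0,0,0],[0.06,0.0,0],1],[[0,0,0],[0.06,-0.011,0],1],[[0,0,0],[0.04,-0.008,-0.003],1],[[0,0,0],[0,0,0],1]]'; python3 -c "from h import *;st()"; python3 -m handwheel '[[[0,0,0],[0.04,-0.008,-0.003],1],[[0,0,0],[0.04,-0.008,-0.003],1],[[0,0,0],[0,0,0],1]]'; python3 -c "from h import *;st()"
```

```text
time: 12.1
tool_pos: [0.4147, -0.1801, 0.1563]
ee_rot: [3.141, -0.07, 2.951]
wrist_force: [0.1, 0.9, -0.9]
width: 0.063
finger_force: 30.0
t 12.1 W [ 0.4147 -0.1801  0.1563] R [-0.1132 -0.0739  0.1563] rpy [ 3.141 -0.07   2.951] F [-0.04  0.87 -0.86] w 0.063 ff 30.0
time: 12.4
tool_pos: [0.4187, -0.1809, 0.156]
ee_rot: [3.142, -0.07, 2.951]
wrist_force: [-0.4, -0.3, -1.4]
width: 0.063
finger_force: 30.0
t 12.4 W [ 0.4187 -0.1809  0.156 ] R [-0.1091 -0.0739  0.156 ] rpy [ 3.142 -0.07   2.951] F [-0.34 -0.39 -1.39] w 0.063 ff 30.0
```

```bash
python3 -m handwheel '[[[0,0,0],[0.06,-0.011,-0.004],1],[[0,0,0],[0.06,-0.011,-0.004],1],[[0,0,0],[0.06,-0.011,-0.004],1],[[0,0,0],[0,0,0],1]]'; python3 -c "from h import *;st()"; python3 -m handwheel '[[[0,0,0],[0.06,-0.011,-0.004],1],[[0,0,0],[0.06,-0.011,-0.004],1],[[0,0,0],[0.06,-0.011,-0.004],1],[[0,0,0],[0,0,0],1]]'; python3 -c "from h import *;st()"
```

```text
time: 12.8
tool_pos: [0.4279, -0.1826, 0.1554]
ee_rot: [3.141, -0.07, 2.951]
wrist_force: [-0.7, 0.2, -0.5]
width: 0.063
finger_force: 30.0
t 12.8 W [ 0.4279 -0.1826  0.1554] R [-0.0998 -0.0738  0.1554] rpy [ 3.141 -0.07   2.951] F [-0.76  0.02 -0.52] w 0.063 ff 30.0
time: 13.2
tool_pos: [0.4369, -0.1842, 0.1548]
ee_rot: [3.141, -0.07, 2.951]
wrist_force: [0.1, 0.0, -1.9]
width: 0.0633
finger_force: 30.0
t 13.2 W [ 0.4369 -0.1842  0.1548] R [-0.0906 -0.0737  0.1548] rpy [ 3.141 -0.07   2.951] F [ 0.14  0.04 -1.9 ] w 0.0633 ff 30.0
```

```bash
python3 -m handwheel '[[[0,0,0],[0.06,-0.011,-0.004],1],[[0,0,0],[0.06,-0.011,-0.004],1],[[0,0,0],[0.06,-0.011,-0.004],1],[[0,0,0],[0,0,0],1]]'; python3 -c "from h import *;st()"; python3 -m handwheel '[[[0,0,0],[0.06,-0.011,-0.004],1],[[0,0,0],[0.06,-0.011,-0.004],1],[[0,0,0],[0.04,-0.008,-0.003],1],[[0,0,0],[0,0,0],1],[[0,0,0],[0,0,0],1]]'; python3 -c "from h import *;st()"
```

```text
time: 13.6
tool_pos: [0.4459, -0.1859, 0.1542]
ee_rot: [3.141, -0.07, 2.951]
wrist_force: [-0.2, 0.2, -0.7]
width: 0.0629
finger_force: 30.0
t 13.6 W [ 0.4459 -0.1859  0.1542] R [-0.0815 -0.0736  0.1542] rpy [ 3.141 -0.07   2.951] F [-0.23  0.12 -0.75] w 0.0629 ff 30.0
time: 14.1
tool_pos: [0.4536, -0.1873, 0.1537]
ee_rot: [3.142, -0.07, 2.951]
wrist_force: [-0.3, -0.2, -1.1]
width: 0.0632
finger_force: 30.0
t 14.1 W [ 0.4536 -0.1873  0.1537] R [-0.0737 -0.0736  0.1537] rpy [ 3.142 -0.07   2.951] F [-0.25 -0.27 -1.09] w 0.0632 ff 30.0
```

```bash
python3 -m handwheel '[[[0,0,0],[0.03,-0.006,-0.002],1],[[0,0,0],[0.03,-0.006,-0.002],1],[[0,0,0],[0,0,0],1]]'>/dev/null; python3 -c "from h import *;st()"; python3 -m handwheel '[[[0,0,0],[0.02,-0.004,-0.0014],1],[[0,0,0],[0,0,0],1],[[0,0,0],[0,0,0],1]]'>/dev/null; python3 -c "from h import *;st()"
```

```text
t 14.4 W [ 0.4567 -0.188   0.1535] R [-0.0705 -0.0736  0.1535] rpy [ 3.142 -0.07   2.951] F [ 0.16  0.15 -1.15] w 0.0629 ff 30.0
t 14.7 W [ 0.4575 -0.1881  0.1534] R [-0.0697 -0.0736  0.1534] rpy [ 3.142 -0.07   2.951] F [-0.54 -0.23 -0.37] w 0.0633 ff 30.0
```

```bash
python3 -m handwheel '[[[0,0,0],[0.02,-0.004,-0.0014],1],[[0,0,0],[0,0,0],1],[[0,0,0],[0,0,0],1]]'>/dev/null; python3 -c "from h import *;st()"
```

```text
t 15.0 W [ 0.4586 -0.1883  0.1534] R [-0.0686 -0.0736  0.1534] rpy [ 3.142 -0.07   2.951] F [ 0.85  0.21 -1.17] w 0.063 ff 30.0
```

```bash
python3 -m handwheel '[[[0,0,0],[0.02,-0.004,-0.0014],1],[[0,0,0],[0,0,0],1],[[0,0,0],[0,0,0],1]]'>/dev/null; python3 -c "from h import *;st()";  python3 -m handwheel '[[[0,0,0],[0.02,-0.004,-0.0014],1],[[0,0,0],[0,0,0],1],[[0,0,0],[0,0,0],1]]'>/dev/null; python3 -c "from h import *;st()"
```

```text
t 15.3 W [ 0.4596 -0.1885  0.1533] R [-0.0676 -0.0736  0.1533] rpy [ 3.141 -0.07   2.951] F [ 0.12  0.56 -0.3 ] w 0.063 ff 30.0
t 15.6 W [ 0.4606 -0.1887  0.1532] R [-0.0665 -0.0736  0.1532] rpy [ 3.142 -0.07   2.951] F [ 0.31  0.39 -0.9 ] w 0.0633 ff 30.0
```

```bash
python3 -m handwheel '[[[0,0,0],[0.02,-0.004,-0.0014],1],[[0,0,0],[0,0,0],1],[[0,0,0],[0,0,0],1]]'>/dev/null; python3 -c "from h import *;st()";  python3 -m handwheel '[[[0,0,0],[0.02,-0.004,-0.0014],1],[[0,0,0],[0,0,0],1],[[0,0,0],[0,0,0],1]]'>/dev/null; python3 -c "from h import *;st()"
```

```text
t 15.9 W [ 0.4616 -0.1889  0.1531] R [-0.0655 -0.0736  0.1531] rpy [ 3.142 -0.07   2.951] F [ 0.33  0.69 -0.74] w 0.0633 ff 30.0
t 16.2 W [ 0.4626 -0.1891  0.1531] R [-0.0645 -0.0736  0.1531] rpy [ 3.142 -0.07   2.951] F [ 0.48 -0.68 -0.94] w 0.0632 ff 30.0
```

```bash
python3 -m handwheel '[[[0,0,0],[0.02,-0.004,-0.0014],1],[[0,0,0],[0,0,0],1],[[0,0,0],[0,0,0],1]]'>/dev/null; python3 -c "from h import *;st()";  python3 -m handwheel '[[[0,0,0],[0.02,-0.004,-0.0014],1],[[0,0,0],[0,0,0],1],[[0,0,0],[0,0,0],1]]'>/dev/null; python3 -c "from h import *;st()"
```

```text
t 16.5 W [ 0.4636 -0.1893  0.153 ] R [-0.0635 -0.0737  0.153 ] rpy [ 3.142 -0.07   2.951] F [-0.28  1.07 -1.79] w 0.063 ff 30.0
t 16.8 W [ 0.464  -0.1894  0.1529] R [-0.063  -0.0736  0.1529] rpy [ 3.141 -0.071  2.951] F [-3.63 -0.26  0.67] w 0.0632 ff 30.0
```

```bash
python3 -m handwheel '[[[0,0,0],[0.004,-0.001,0],1],[[0,0,0],[0,0,0],1],[[0,0,0],[0,0,-0.01],1],[[0,0,0],[0,0,-0.01],1],[[0,0,0],[0,0,0],1]]'>/dev/null; python3 -c "from h import *;st()"
```

```text
t 17.3 W [ 0.464  -0.1894  0.1519] R [-0.0631 -0.0737  0.1519] rpy [ 3.142 -0.072  2.951] F [-5.24 -0.33  2.17] w 0.0632 ff 30.0
```

```bash
python3 -m handwheel '[[[0,0,0],[-0.006,0.001,0],1],[[0,0,0],[0,0,0],0.25],[[0,0,0],[0,0,0],0.15],[[0,0,0],[0,0,0],0],[[0,0,0],[0,0,0],0]]'>/dev/null; python3 -c "from h import *;st()"
```

```text
t 17.8 W [ 0.465  -0.1896  0.1521] R [-0.0621 -0.0737  0.1521] rpy [-3.142 -0.069  2.951] F [-0.01  0.09 -0.52] w 0.0911 ff 0.0
```

```bash
python3 -m handwheel '[[[0,0,0],[0,0,0.2],0],[[0,0,0],[0,0,0.4],0],[[0,0,0],[0,0,0.8],0],[[0,0,0],[0,0,0.8],0],[[-0.0084,-0.0436,0],[0,0.5,0.8],0]]'>/dev/null;python3 -m handwheel '[[[0,0,0],[0,0.8,0],0],[[0,0,0],[0,0.8,0],0.2],[[0,0,0],[0,0.8,0],0.4],[[0,0,0],[0,0.4,0],0.55],[[0,0,0],[0,0,0],0.6]]'>/dev/null
python3 - <<'E'
from h import *
st()
A=[]
for n in('top','side'):
    p,d=snap(n,n+'3'); R=toR(cloud(n,d)); q=R.reshape(-1,3)
    pc=px(n,toW([-.06,0,.15])); u,v=int(pc[0]),int(pc[1]); c=p[v-45:v+45,u-60:u+60,::-1]; A.append(cv2.resize(c,(400,300),interpolation=cv2.INTER_CUBIC)); print(n,u-60,v-45)
    for y0,lab in((-.075,'stout'),(.075,'thin')):
        for a in np.arange(-.12,-.04,.008):
            k=q[(abs(q[:,1]-y0)<.02)&(q[:,2]>.12)&(q[:,0]>a)&(q[:,0]<a+.008)&(q[:,2]<.19)]
            if len(k)>2: print(n,lab,round(a+.004,3),len(k),'y',np.round(np.percentile(k[:,1],[3,50,97]),4),'z',np.round(np.percentile(k[:,2],[50,97]),4))
cv2.imwrite('pics/c4.png',np.vstack(A))
E
```

```text
t 18.8 W [ 0.4645 -0.0223  0.3032] R [-0.0942  0.0905  0.3032] rpy [3.141e+00 2.000e-03 2.955e+00] F [ 0.39 -0.17 -0.33] w 0.0655 ff 0.0
top 311 192
top stout -0.1 15 y [-0.0794 -0.0726 -0.0672] z [0.1549 0.1592]
top stout -0.092 21 y [-0.0802 -0.0725 -0.0663] z [0.1569 0.1599]
top stout -0.084 22 y [-0.0803 -0.0722 -0.0656] z [0.1562 0.1593]
top stout -0.076 44 y [-0.0894 -0.0718 -0.0579] z [0.1532 0.1617]
top stout -0.068 62 y [-0.0939 -0.0732 -0.0568] z [0.175  0.1795]
top stout -0.06 54 y [-0.0929 -0.0748 -0.0566] z [0.176 0.179]
top stout -0.052 37 y [-0.0926 -0.0742 -0.0561] z [0.1745 0.1788]
top stout -0.044 26 y [-0.0868 -0.0714 -0.0618] z [0.1537 0.168 ]
side 246 199
side stout -0.1 31 y [-0.0827 -0.0781 -0.0705] z [0.1527 0.1576]
side stout -0.092 31 y [-0.0853 -0.0802 -0.0702] z [0.1541 0.1574]
side stout -0.084 30 y [-0.084  -0.0798 -0.0705] z [0.1541 0.1573]
side stout -0.076 62 y [-0.0939 -0.0808 -0.0708] z [0.143  0.1568]
side stout -0.068 138 y [-0.0945 -0.0792 -0.0567] z [0.1648 0.1779]
side stout -0.06 57 y [-0.0937 -0.0817 -0.0592] z [0.1745 0.1775]
side stout -0.052 40 y [-0.0937 -0.0799 -0.0597] z [0.1746 0.1777]
side stout -0.044 9 y [-0.0838 -0.079  -0.0742] z [0.1527 0.1544]
side thin -0.108 4 y [0.0682 0.0727 0.0735] z [0.1518 0.154 ]
side thin -0.1 19 y [0.069  0.0712 0.0783] z [0.1494 0.1545]
side thin -0.092 15 y [0.0685 0.0727 0.0765] z [0.1477 0.1514]
side thin -0.084 14 y [0.0701 0.0732 0.0761] z [0.1469 0.1508]
side thin -0.076 16 y [0.0688 0.0724 0.0766] z [0.1473 0.1507]
side thin -0.068 16 y [0.0691 0.0723 0.0784] z [0.147  0.1506]
side thin -0.06 15 y [0.0682 0.0723 0.078 ] z [0.1479 0.1512]
side thin -0.052 18 y [0.0645 0.0705 0.0786] z [0.1479 0.1529]
side thin -0.044 33 y [0.062  0.0711 0.0828] z [0.1493 0.1558]
```

View pics/c4.png

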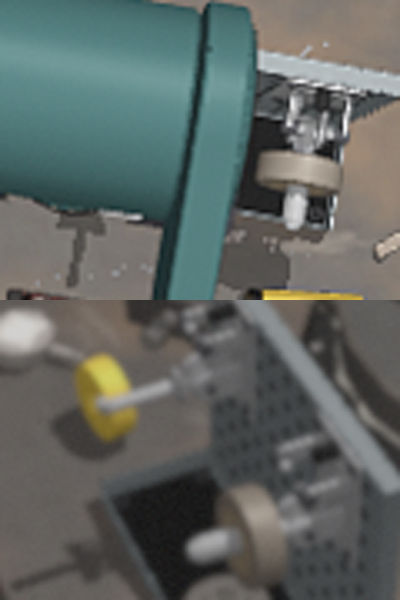

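The wheel hangs square on the stout peg against its collar, in the top view at about (400,245), and the thin hook is empty and still out. Next is the thin hook.

```bash
python3 -m handwheel '[[[0,0,0],[-0.15,-0.28,0],0.6],[[0,0,0],[0,0,-0.6],0.6],[[0,0,0],[0,0,-0.7],0.6],[[0,0,0],[0,0,-0.7],0.6],[[0,0,0],[0,0,-0.3],0.6]]'>/dev/null;python3 -m handwheel '[[[0,0,0],[0,0,0],0.6],[[0,0,0],[0,0,0],0.6]]'>/dev/null;python3 -c "from h import *;st()"
```

```text
t 19.6 W [ 0.4573 -0.0396  0.1876] R [-0.098   0.0722  0.1876] rpy [-3.141e+00  1.000e-03  2.950e+00] F [ 0.02 -0.36  1.06] w 0.0378 ff 0.0
```

```bash
python3 -m handwheel '[[[0,0,0],[-0.01,0.06,-0.2],0.6],[[0,0,0],[0,0,-0.2],0.6],[[0,0,0],[0,0,-0.19],0.6],[[0,0,0],[0,0,0],0.6],[[0,0,0],[0,0,0],0.8]]'>/dev/null;python3 -c "from h import *;st()";python3 -m handwheel '[[[0,0,0],[0,0,0],1],[[0,0,0],[0,0,0],1],[[0,0,0],[0,0,0],1],[[0,0,0],[0,0,0],1]]'>/dev/null;python3 -c "from h import *;st()"
```

```text
t 20.1 W [ 0.4563 -0.0354  0.1571] R [-0.0998  0.0761  0.1571] rpy [ 3.142e+00 -1.000e-03  2.951e+00] F [ 0.1   0.58 -0.33] w 0.0326 ff 0.0
t 20.5 W [ 0.4568 -0.0352  0.1579] R [-0.0993  0.0764  0.1579] rpy [3.141e+00 1.000e-03 2.951e+00] F [0.44 1.14 0.67] w 0.009 ff 30.0
```

```bash
python3 -m handwheel '[[[0,0,0],[0.027,-0.005,0.288],1],[[0,0,0],[0.084,-0.016,0.274],1],[[0,0,0],[0.136,-0.026,0.254],1],[[0,0,0],[0.183,-0.035,0.222],1],[[0,0,0],[0,0,0],1]]'>/dev/null;python3 -c "from h import *;st()";python3 -m handwheel '[[[0,0,0],[0.222,-0.043,0.178],1],[[0,0,0],[0.126,-0.025,0.07],1],[[0,0,0],[0.127,-0.025,0.062],1],[[0,0,0],[0,0,0],1],[[0,0,0],[0,0,0],1]]'>/dev/null;python3 -c "from h import *;st()"
```

```text
t 21.0 W [ 0.4796 -0.0397  0.211 ] R [-0.0761  0.0763  0.211 ] rpy [3.141e+00 3.000e-03 2.951e+00] F [ 2.22  2.16 -1.29] w 0.0094 ff 30.0
t 21.5 W [ 0.5017 -0.0441  0.2245] R [-0.0535  0.0762  0.2245] rpy [ 3.141 -0.     2.951] F [ 1.03  2.   -5.45] w 0.0091 ff 30.0
```

```bash
python3 -m handwheel '[[[0,0,0],[0.1,-0.019,0.04],1],[[0,0,0],[0.07,-0.013,0.02],1],[[0,0,0],[0.067,-0.013,0.016],1],[[0,0,0],[0,0,0],1]]'>/dev/null;python3 -c "from h import *;st()";python3 -m handwheel '[[[0,0,0],[0.07,-0.014,0.01],1],[[0,0,0],[0.07,-0.013,0.01],1],[[0,0,0],[0,0,0],1]]'>/dev/null;python3 -c "from h import *;st()"
```

```text
t 21.9 W [ 0.511  -0.0458  0.2273] R [-0.0441  0.0762  0.2273] rpy [ 3.141 -0.009  2.951] F [-6.55  1.98 -5.4 ] w 0.0089 ff 30.0
t 22.2 W [ 0.5148 -0.0466  0.2279] R [-0.0401  0.0762  0.2279] rpy [ 3.142 -0.017  2.951] F [-14.25   1.87  -3.25] w 0.0092 ff 30.0
```

```bash
python3 -m handwheel '[[[0,0,0],[0.03,-0.006,0.002],1],[[0,0,0],[0,0,0],1]]'>/dev/null;python3 -c "from h import *;st()";python3 -m handwheel '[[[0,0,0],[0.03,-0.006,0.002],1],[[0,0,0],[0,0,0],1]]'>/dev/null;python3 -c "from h import *;st()"
```

```text
t 22.4 W [ 0.5154 -0.0467  0.2279] R [-0.0395  0.0762  0.2279] rpy [ 3.142 -0.019  2.952] F [-17.73   1.32  -1.36] w 0.0091 ff 30.0
t 22.6 W [ 0.5193 -0.0474  0.2285] R [-0.0356  0.0762  0.2285] rpy [ 3.141 -0.013  2.951] F [-9.69  2.13 -3.84] w 0.0096 ff 30.0
```

```bash
python3 -m handwheel '[[[0,0,0],[0.03,-0.006,0.002],1],[[0,0,0],[0,0,0],1]]'>/dev/null;python3 -c "from h import *;st()";python3 -m handwheel '[[[0,0,0],[0.03,-0.006,0],1],[[0,0,0],[0,0,0],1]]'>/dev/null;python3 -c "from h import *;st()"
```

```text
t 22.8 W [ 0.5225 -0.0481  0.2289] R [-0.0323  0.0762  0.2289] rpy [ 3.141 -0.008  2.951] F [-4.8   1.99 -4.83] w 0.0091 ff 30.0
t 23.0 W [ 0.5258 -0.0487  0.2293] R [-0.029   0.0762  0.2293] rpy [ 3.141e+00 -3.000e-03  2.951e+00] F [-2.2   2.68 -6.21] w 0.0093 ff 30.0
```

```bash
python3 -m handwheel '[[[0,0,0],[0,0,0],0.6],[[0,0,0],[0,0,0],0.6],[[0,0,0],[0,0,0.2],0.6],[[0,0,0],[0,0,0.6],0.6],[[0,0,0],[0,0,0.8],0.6]]'>/dev/null;python3 -m handwheel '[[[0,0,0],[-0.6,0.6,0.3],0.3],[[0,0,0],[-0.6,0.7,0],0],[[0,0,0],[-0.5,0.8,0],0],[[0,0,0],[-0.5,0.8,0],0],[[0,0,0],[-0.5,0.8,0],0]]'>/dev/null;python3 -m handwheel '[[[0,0,0],[-0.3,0.8,0],0],[[0,0,0],[-0.3,0.8,0],0],[[0,0,0],[0,0.8,0],0],[[0,0,0],[0,0,0],0]]'>/dev/null
python3 - <<'E'
from h import *
st()
A=[]
for n in('top','side'):
    p,d=snap(n,n+'4'); q=toR(cloud(n,d)).reshape(-1,3)
    pc=px(n,toW([-.06,0,.15])); u,v=int(pc[0]),int(pc[1]); c=p[v-45:v+45,u-60:u+60,::-1]; A.append(cv2.resize(c,(400,300),interpolation=cv2.INTER_CUBIC))
    k=q[(abs(q[:,1]-.075)<.009)&(q[:,2]>.196)&(q[:,0]<-.012)&(q[:,0]>-.08)]; print(n,'thin arm',len(k),np.round(np.percentile(k,[5,50,95],axis=0),4).tolist() if len(k) else '')
    k=q[(abs(q[:,1]+.075)<.02)&(q[:,2]>.166)&(q[:,0]<-.04)&(q[:,0]>-.11)]; print(n,'wheel',np.round(np.percentile(k,[3,50,97],axis=0),4).tolist())
    k=q[(abs(q[:,1]+.075)<.01)&(q[:,2]>.13)&(q[:,0]<-.09)&(q[:,0]>-.11)]; print(n,'peg tip z',np.round(np.percentile(k[:,2],[50,97]),4))
cv2.imwrite('pics/c5.png',np.vstack(A))
E
```

```text
t 24.4 W [0.3611 0.2593 0.3264] R [-0.2489  0.3475  0.3264] rpy [3.139e+00 2.000e-03 2.957e+00] F [ 0.26 -0.43 -0.57] w 0.0939 ff 0.0
top thin arm 38 [[-0.0323, 0.0705, 0.1983], [-0.0245, 0.0751, 0.2193], [-0.0136, 0.0797, 0.2244]]
top wheel [[-0.0711, -0.0924, 0.1697], [-0.0616, -0.0736, 0.1751], [-0.0515, -0.0561, 0.1794]]
top peg tip z [0.1561 0.1594]
side thin arm 77 [[-0.0324, 0.0689, 0.1973], [-0.0262, 0.0717, 0.2067], [-0.0145, 0.0774, 0.2216]]
side wheel [[-0.07, -0.0941, 0.1679], [-0.061, -0.08, 0.174], [-0.0508, -0.058, 0.1783]]
side peg tip z [0.1541 0.1585]
```

View pics/c5.png

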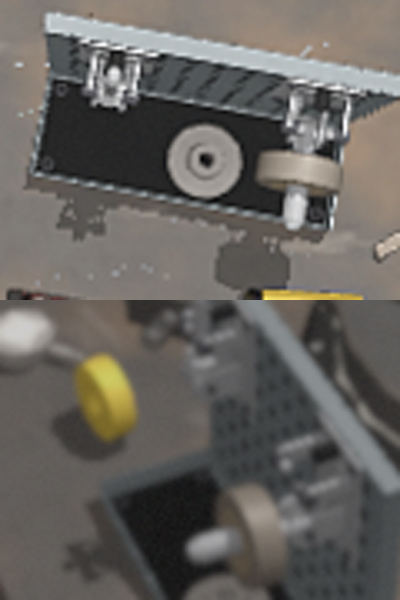

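The thin hook now stands folded in its catch, with its front face at 32 mm and so its axis at 27 mm from the board. The wheel is square on the stout peg, about (400,245) top, and the gripper is clear.

```bash
python3 -c "from h import *;print(robot.close_job());st()"
```

```text
the job is handed in; nothing more can be done
None
the job is handed in; nothing more can be done
```

The job is handed in at about 24.5 s, verdict not reported: the wheel hangs square on the fully-out stout hook against its collar (contact felt at about 3.6 N, peaking near 5 N), the thin hook is folded into its catch, and the gripper is clear of everything.

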